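Shut and latch the sample cage

TASK

The little gate of the wire sample cage stands ajar. Swing it shut, lifting its latch bar over the square striker, and let the bar drop fully into the catch behind the striker, so that the gate stays shut against its spring buffer when you let go. Do not tip over the jar or the tin kept in the cage.

Things in the scene. Friction and masses are not known exactly. Their poses are not given: they have to be found in the camera images.
- cage: open-topped wire cage of steel and aluminium, base plate 240 x 260 mm, wire walls 112 mm high, fixed on the table. Origin on the table, near the middle of the base; z up, x into the cage: its open front, closed by the gate, faces -x; y to the left seen from the front. The gate hinge is at the left of the front, the keeper (catch) at the right.
- catch (a point): nominal middle of the keeper at the striker's top edge, z 124 mm; axes of the cage. Keeper: steel column 24 mm wide in y; from the front: square striker 12 mm thick, open slot 17 mm wide (floor z 106), back wall 8 mm thick (top z 175). Nominally the slot is centred here, but the keeper is bolted up to 14 mm off along x, unmarked: a raised bar touching the back wall is over the slot.
- gate_hinge (a point): point on the gate's upright hinge axis at table height, at x -85, y +105 mm of the cage; its axes turn with the gate and equal the cage's when the gate joint reads 0
- gate (a joint): gate angle, rad: 0 = parallel to the cage's front, positive = swung open towards the cage's -x; limits -0.12, 0.9. Dark wire frame 178 mm wide, top z 108 mm. It stays where it is left, but inward of about 0.16 rad a sprung buffer pushes its free edge back with 3 to 6 N. Latched, it stands between -0.09 and 0.09, depending on the keeper.
- latch_bar (a joint): bar angle, rad: 0 = level on its rest pin, positive = free end up, limit 0.45; falls by its own weight. Smooth steel flat 10 mm thick, 16 mm high, in front of the gate; pivot at x -15, y -70, z 118 mm in gate_hinge axes, free end 150 mm from it to -y. Level, it strikes the front of the striker and the gate cannot shut; from 0.15 it clears it.
- bar_tip (a point): centre of the end face of the latch bar's free end, on the bar's centre line (z 118 mm when level); the end 30 mm of the bar comes into the slot. Axes of the latch bar.
- thumb_tab (a point): grip point on the upright thumb tab of the latch bar: steel plate 10 mm thick across the gate, 24 mm wide, round top 22 mm above this point. 70 mm from the pivot along the bar, 42 mm above its centre line, so z 160 mm when level. Its axes are the bar's, equal to gate_hinge's when the bar is level.
- jar_1: white plastic jar with red screw lid, 69 mm wide, 109 mm high, standing in the cage; origin at the centre of its underside
- moisture_tin_1: round aluminium tin with lid, 64 mm wide, 30 mm high, standing in the cage; origin at the centre of its underside
Mind the look-alikes: they are no part of the job. Of the things that look like the jar_1, the smaller one is meant.

How it is judged:
By the outcome, as a careful person would: the job done as asked, in the order asked, and still so for the second after the job is handed in, with the robot touching nothing.
It also fails if it takes over 45 s, if anything falls off the work surface, if the arm or the gripper's body presses on something with over 40 N, if the wrist force passes 120 N, or if a joint passes its speed limit or range.

ROBOT

A 6-joint arm with a two-finger parallel gripper is mounted at the origin on a cart in front of the work surface, level with it; the furniture and walls round the work are solid. World frame = base frame: x ahead of the robot, y to its left, z up, the work surface at z = 0. Lengths are in m, angles in rad, forces in N, time in s.
With the tool pointing down it reaches from about 0.25 to 0.775 m from the base axis. Payload 4 kg.
Tool frame: the origin (TCP) lies on the centre line of the jaws, within the pads' length; the fingertips stand 8 mm ahead of it and the grasp point (between the pads) lies 11 mm behind it; z points along the fingers, y is the direction in which the jaws open and shut (so a half turn about z gives the same grasp; the last joint's range is limited). The gripper opens to 94 mm and grips with 3 to 60 N. Pads are 16 mm wide; open, the fingers measure 119 mm over their backs; the gripper's body (75 mm by 177 mm) begins 78 mm behind the grasp point.
Start: joints at [-1.399, 0.087, 1.371, -0, 1.684, -0.103], TCP at [0.149, -0.529, 0.214] pointing down, gripper open.
Joint ranges: [-3.1, 3.1], [-0.76, 2.03], [0.27, 2.55], [-1.08, 4.22], [0.17, 2.65], [-2.57, 2.57]. Speed limits (rad/s): [2.79, 2.79, 3.14, 3.14, 3.14, 3.14].

INTERFACE

Orientations are given as [roll, pitch, yaw] about the fixed x, y, z axes, in that order (R = Rz(yaw) Ry(pitch) Rx(roll)).
In Python, from bench import robot, cams, close_job gives the robot as it stands.
- The arm moves only by the tool arm_command, never from a script. Its argument "plan" is one flat list of numbers, 7 for each row, row after row: the shift along the tool's x, y, z in cm, then the turn, a rotation vector about the tool's x, y, z in degrees, then the closure, from 0 (fully open) to 1 (shut). A call has 1 to 8 rows; each row shifts and turns the commanded pose from where the row before left it, along the tool's axes as they then stand; what a row does not reach is not made up. A row lasts 1/8 s, in which the tool goes at most 62.5 mm and 10.7 degrees, less where a joint would pass 70% of its speed; a pose out of reach is approached as far as the arm can. A call with a gripper value outside its range is refused whole. The fingers move at their own pace and stop on an object; the grip force is fixed at half the most. Time passes only in rows, so rows that do not move let the fingers close. It gives the time, the measured TCP pose, the force and the opening at its end, in the units of the state.
- robot.get_obs(): the state, without advancing time (a new reading comes with each control period).
- cams.snapshot(name): name is "side" or "top" or "wrist"; returns a dict with "pixels" (400x640x3 uint8, red, green, blue), "fov_y" (degrees; the focal length in pixels is half the picture's height over the tangent of half this angle, whatever the lens; pixels are square), "cx", "cy" (the principal point, pixels), "camera_from_world" (4x4, takes a point from world to camera coordinates); the wrist camera has in their place "tool_from_camera" (4x4, takes a point from camera to tool coordinates, whose origin is the TCP and whose axes are the flange's). Camera axes: x right, y up, looking along -z (the intrinsics and any distortion apply to the point x, -y, -z); pixel columns grow to the right and rows downward; lengths in m; the calibration is good to about 2 mm. The wrist camera is an equidistant fisheye: a pixel r from the principal point sees the ray r / f radians off the axis. A picture is of the moment at which its call begins: read the wrist's pose just before it. There is no depth.
- close_job(): hands the job in, once; it reports no verdict.
The state is a dict: "time": time; "joint_positions": joint angles; "qvel": joint speeds; "joint_torque": joint torques, N m; "tool_pos": TCP position; "ee_rot": TCP orientation; "wrist_force": force on the tool from outside, world axes, zero at the start; "wrist_torque": the same for the moment, N m; "width": finger opening in m.
Only numpy, scipy, OpenCV 4.12 (cv2) and the standard library are available. Lean on these libraries where they do the work, as an engineer would, in place of code of your own. Each camera call takes 0.05 s, during which the arm holds its last target.

## Working session

There is one attempt and no reset: what is moved stays moved. The work goes in short steps, Python scripts to look and compute and a tool call to move; the robot and the scene stay as the last step left them, time stands still between calls to the robot, and variables do not carry over. Pictures are saved under pics/ and viewed, and the job is handed in when it is done.

Besides the shell and the picture viewer there is one more tool, called after ">>>" in YAML: its name, and indented under it one key for each argument. arm_command: Moves the arm, as the interface text tells. Its arguments: {"type":"object","properties":{"plan":{"type":"array","items":{"type":"number"}}},"required":["plan"]}

```bash
mkdir -p pics; ls; cat > h.py <<'E'
import numpy as np, cv2
from bench import robot, cams, close_job
E
python3 - <<'E'
from h import *
o=robot.get_obs(); print({k:np.round(v,3) for k,v in o.items()})
for n in ["side","top","wrist"]:
    s=cams.snapshot(n); cv2.imwrite(f"pics/a_{n}.png",s["pixels"][:,:,::-1])
    print(n,{k:np.round(v,4).tolist() for k,v in s.items() if k!="pixels"})
E
```

```text
pics
{'time': np.float64(0.0), 'joint_positions': array([-1.399,  0.088,  1.372,  0.   ,  1.684, -0.103]), 'qvel': array([-0.001, -0.   , -0.002, -0.001,  0.   ,  0.   ]), 'joint_torque': array([ 0.0000e+00, -3.4019e+01, -3.0243e+01,  7.2000e-02,  3.3000e-02,
       -0.0000e+00]), 'tool_pos': array([ 0.149, -0.529,  0.212]), 'ee_rot': array([-3.139, -0.   ,  0.275]), 'wrist_force': array([-0.347,  0.437,  0.268]), 'wrist_torque': array([ 0.066, -0.033, -0.06 ]), 'width': np.float64(0.094)}
side {'fov_y': 44.5905, 'cx': 315.9114, 'cy': 191.9363, 'camera_from_world': [[0.8303, -0.5573, -0.0051, -0.36], [0.3265, 0.4791, 0.8148, -0.4074], [-0.4516, -0.6782, 0.5798, -0.4775], [0.0, 0.0, 0.0, 1.0]]}
top {'fov_y': 57.6087, 'cx': 321.0512, 'cy': 201.163, 'camera_from_world': [[0.0182, -0.9996, 0.0232, 0.215], [0.9844, 0.0219, 0.1746, -0.5987], [-0.175, 0.0196, 0.9844, -0.8631], [0.0, 0.0, 0.0, 1.0]]}
wrist {'fov_y': 65.7065, 'cx': 314.164, 'cy': 198.2617, 'tool_from_camera': [[-0.0016, 0.9652, 0.2616, 0.0769], [1.0, 0.0016, 0.0002, 0.0007], [-0.0002, 0.2616, -0.9652, -0.1718], [0.0, 0.0, 0.0, 1.0]]}
```

View pics/a_side.png

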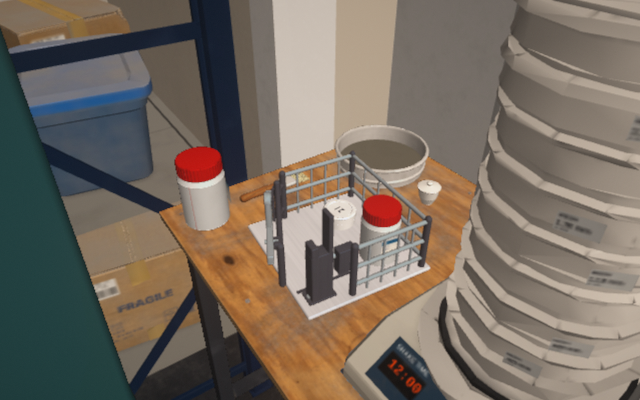

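View pics/a_top.png

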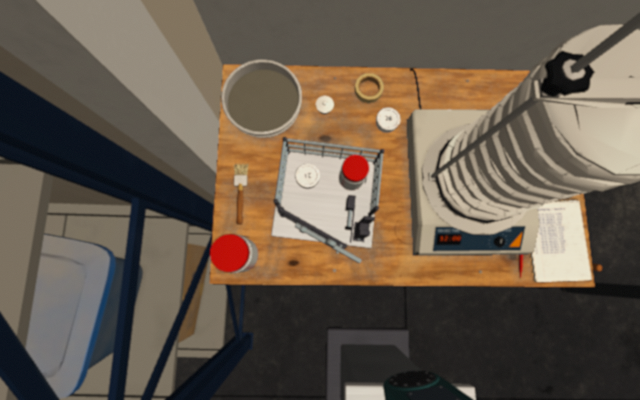

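View pics/a_wrist.png

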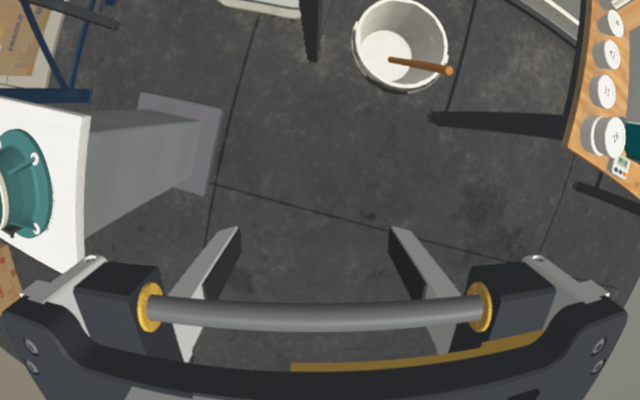

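```bash
python3 - <<'E'
import cv2
a=cv2.imread("pics/a_side.png")[130:330,220:460]; cv2.imwrite("pics/b1.png",cv2.resize(a,(720,600),interpolation=cv2.INTER_CUBIC))
a=cv2.imread("pics/a_top.png")[130:280,260:420]; cv2.imwrite("pics/b2.png",cv2.resize(a,(640,600),interpolation=cv2.INTER_CUBIC))
E
```

```text
(no output)
```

View pics/b1.png

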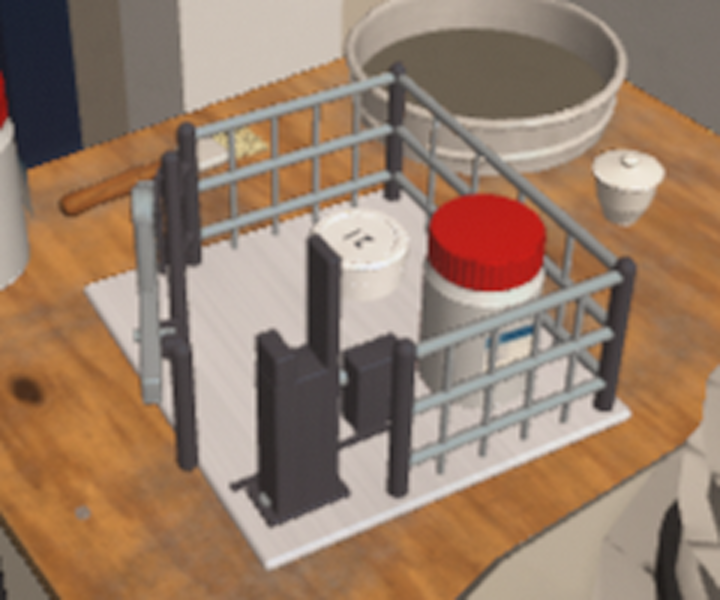

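View pics/b2.png

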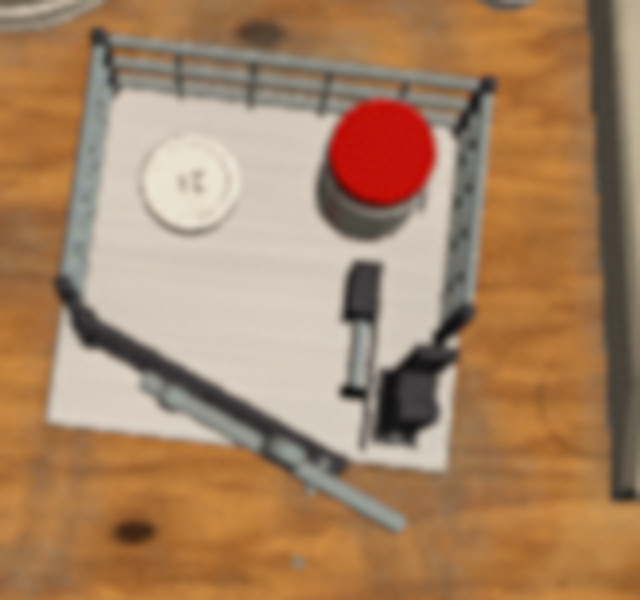

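```bash
cat > h.py <<'E'
import numpy as np, cv2
from bench import robot, cams, close_job
def K(s):
    f=200/np.tan(np.radians(s["fov_y"])/2); return f,s["cx"],s["cy"]
def proj(s,P):
    P=np.atleast_2d(P); T=s["camera_from_world"]; c=P@T[:3,:3].T+T[:3,3]
    f,cx,cy=K(s); return np.c_[cx+f*c[:,0]/-c[:,2], cy+f*(-c[:,1])/-c[:,2]]
def ray(s,uv):
    f,cx,cy=K(s); T=s["camera_from_world"]; R=T[:3,:3]; C=-R.T@T[:3,3]
    d=R.T@np.array([(uv[0]-cx)/f,-(uv[1]-cy)/f,-1]); return C,d
def onz(s,uv,z):
    C,d=ray(s,uv); return C+d*(z-C[2])/d[2]
def Rz(a): return np.array([[np.cos(a),-np.sin(a),0],[np.sin(a),np.cos(a),0],[0,0,1.]])
E
python3 - <<'E'
from h import *
t=cams.snapshot("top"); s=cams.snapshot("side")
for n,c in(("top",t),("side",s)): print(n,ray(c,(0,0))[0])
zt=lambda x,y:(260+x/4,130+y/4)
zs=lambda x,y:(220+x/3,130+y/3)
for nm,p,z in [("BL front",zt(48,422),.004),("BR front",zt(445,470),.004),("postBL",zt(100,36),.112),("postBR",zt(490,83),.112),("postFL",zt(64,285),.112),("postFR",zt(465,312),.112),("bartip",zt(400,525),.126),("barleft",zt(150,378),.126),("hinge",zt(82,322),.108),("gatefree",zt(342,464),.108)]: print(nm,onz(t,p,z).round(4))
for nm,p,z in [("BL front",zs(87,290),.004),("BR front",zs(270,567),.004),("BRback",zs(630,412),.004),("postBL",zs(398,68),.112),("postBR",zs(627,262),.112),("postFL",zs(187,128),.112),("postFR",zs(402,345),.112)]: print(nm,onz(s,p,z).round(4))
E
```

```text
top [0.43444073 0.24503744 0.94914501]
side [ 0.21630881 -0.32929576  0.60697614]
BL front [0.5094 0.3515 0.004 ]
BR front [0.4835 0.094  0.004 ]
postBL [0.7332 0.3178 0.112 ]
postBR [0.7098 0.0827 0.112 ]
postFL [0.5807 0.3334 0.112 ]
postFR [0.5699 0.0989 0.112 ]
bartip [0.4461 0.1389 0.126 ]
barleft [0.5258 0.2811 0.126 ]
hinge [0.5598 0.3224 0.108 ]
gatefree [0.4804 0.17   0.108 ]
BL front [0.5139 0.3527 0.004 ]
BR front [0.4877 0.0972 0.004 ]
BRback [0.7241 0.0748 0.004 ]
postBL [0.7362 0.3198 0.112 ]
postBR [0.7142 0.0868 0.112 ]
postFL [0.5847 0.336  0.112 ]
postFR [0.5722 0.1018 0.112 ]
```

```bash
python3 - <<'E'
from h import *
t=cams.snapshot("top"); s=cams.snapshot("side")
zt=lambda x,y:(260+x/4,130+y/4)
zs=lambda x,y:(220+x/3,130+y/3)
for z in (0.05,.1): print("shaker front-left",onz(t,(412,255),z).round(3),onz(t,(535,255),z).round(3))
for z in (0,.3,.5): print("tower left-front",onz(t,(435,225),z).round(3), onz(t,(430,170),z).round(3))
print("table front-left",onz(t,(210,283),0), onz(t,(590,287),0))
a=-.1
def model(O,a,q,b):
    R=Rz(a); H=O+R@[-.085,.105,0]; G=Rz(a-q)
    def bar(y,z): # rel. pivot
        c,s_=np.cos(b),np.sin(b); return np.array([-.015,-.07+ y*c+z*s_, .118 - y*s_+z*c])
    P={"hinge108":H+[0,0,.108],"free108":H+G@[0,-.178,.108],"pivot":H+G@bar(0,0),"tip":H+G@bar(-.15,0),"tabtop":H+G@bar(-.07,.064),"tab":H+G@bar(-.07,.042)}
    for k,y in (("L",-.088),("R",-.112)):
        P["striker"+k]=O+R@[-.100-.0085-.012,y,.124]; P["wall"+k]=O+R@[-.1+.0085+.008,y,.175]
    return P
O=np.array([.6339,.2094,0])
P=model(O,a,.40,0)
for c,n,x0,y0,k in ((t,"m_top",260,130,4),(s,"m_side",220,130,3)):
    im=c["pixels"][:,:,::-1][y0:y0+(150 if k==4 else 200),x0:x0+(160 if k==4 else 240)]
    im=cv2.resize(im,None,fx=k,fy=k,interpolation=cv2.INTER_CUBIC)
    for nm,p in P.items():
        u=((proj(c,p)[0]-[x0,y0])*k).astype(int); cv2.circle(im,u,3,(0,255,0),-1); cv2.putText(im,nm,u+[5,0],0,.4,(255,0,255),1)
    cv2.imwrite(f"pics/{n}.png",im)
for k,p in P.items(): print(k,p.round(4))
E
```

```text
shaker front-left [0.465 0.001 0.05 ] [ 0.471 -0.306  0.05 ]
shaker front-left [0.463 0.014 0.1  ] [ 0.468 -0.275  0.1  ]
tower left-front [ 0.546 -0.076  0.   ] [ 0.696 -0.068  0.   ]
tower left-front [0.511 0.026 0.3  ] [0.613 0.031 0.3  ]
tower left-front [0.487 0.093 0.5  ] [0.558 0.097 0.5  ]
table front-left [0.38652876 0.50342542 0.        ] [ 0.39313101 -0.47396636  0.        ]
hinge108 [0.5598 0.3224 0.108 ]
free108 [0.4745 0.1662 0.108 ]
pivot [0.5131 0.2681 0.118 ]
tip [0.4412 0.1365 0.118 ]
tabtop [0.4795 0.2067 0.182 ]
tab [0.4795 0.2067 0.16  ]
strikerL [0.5052 0.1339 0.124 ]
wallL [0.542  0.1302 0.175 ]
strikerR [0.5028 0.11   0.124 ]
wallR [0.5396 0.1063 0.175 ]
```

View pics/m_top.png

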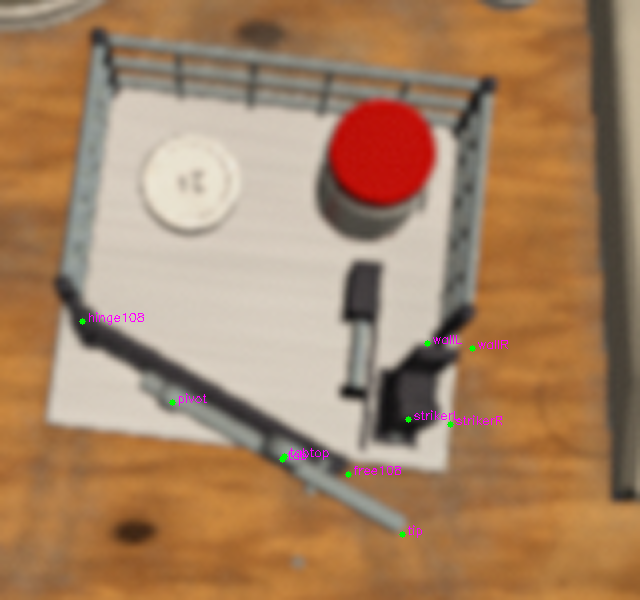

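View pics/m_side.png

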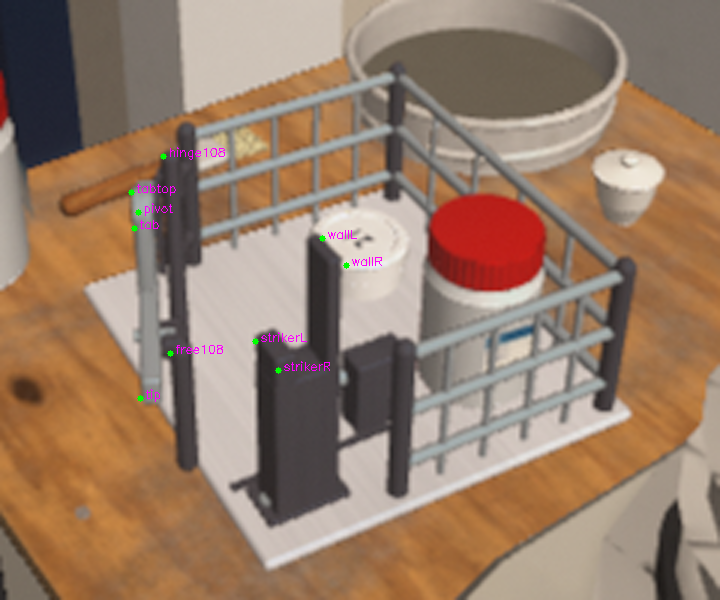

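>>> arm_command:
  plan: [2.3,-3.6,-1.7,0,0,0,0,2.3,-3.6,-1.7,0,0,0,0,2.3,-3.6,-1.7,0,0,0,0,2.3,-3.6,-1.7,0,0,0,0,2.3,-3.6,-1.7,0,0,0,0,2.3,-3.6,-1.7,0,0,0,0,2.3,-3.6,-1.7,0,0,0,0,2.3,-3.6,-1.7,0,0,0,0]

```text
time: 1.35
tool_pos: [0.2482, -0.2008, 0.3502]
ee_rot: [3.141, -0.001, 0.274]
wrist_force: [0.7, -0.2, 0.2]
width: 0.0945
```

>>> arm_command:
  plan: [2.9,-4.4,0.2,0,0,0,0,2.9,-4.4,0.2,0,0,0,0,2.9,-4.4,0.2,0,0,0,0,2.9,-4.4,0.2,0,0,0,0,2.9,-4.4,0.2,0,0,0,0,2.9,-4.4,0.2,0,0,0,0,2.9,-4.4,0.2,0,0,0,0,2.9,-4.4,0.2,0,0,0,0]

```text
time: 2.35
tool_pos: [0.3761, 0.2014, 0.3336]
ee_rot: [3.141, -0.001, 0.275]
wrist_force: [0.8, -0.8, -0.6]
width: 0.094
```

>>> arm_command:
  plan: [0,0,0,0,0,-9,0,0,0,0,0,0,-9,0,0,0,0,0,0,-9,0,0,0,0,0,0,-9,0,0,0,0,0,0,-9,0,0,0,0,0,0,0,0]

```text
time: 3.1
tool_pos: [0.3759, 0.1995, 0.3335]
ee_rot: [3.141, -0.0, 1.058]
wrist_force: [0.9, 0.2, -0.3]
width: 0.0942
```

```bash
cat >> h.py <<'E'
from scipy.spatial.transform import Rotation as Ro
def wpose():
    o=robot.get_obs(); T=np.eye(4); T[:3,:3]=Ro.from_euler("xyz",o["ee_rot"]).as_matrix(); T[:3,3]=o["tool_pos"]; return T
def wray(s,T,uv):
    f,cx,cy=K(s); d=np.array([uv[0]-cx,uv[1]-cy]); r=np.hypot(*d); th=r/f
    v=np.array([np.sin(th)*d[0]/r,-np.sin(th)*d[1]/r,-np.cos(th)]); M=T@s["tool_from_camera"]
    return M[:3,3],M[:3,:3]@v
def wz(s,T,uv,z):
    C,d=wray(s,T,uv); return C+d*(z-C[2])/d[2]
def wproj(s,T,P):
    M=np.linalg.inv(T@s["tool_from_camera"]); c=np.atleast_2d(P)@M[:3,:3].T+M[:3,3]
    f,cx,cy=K(s); rh=np.hypot(c[:,0],c[:,1]); th=np.arctan2(rh,-c[:,2]); return np.c_[cx+f*th*c[:,0]/rh, cy-f*th*c[:,1]/rh]
E
python3 - <<'E'
from h import *
T=wpose(); s=cams.snapshot("wrist"); print(T.round(4)); cv2.imwrite("pics/c_w.png",s["pixels"][:,:,::-1]); 
np.savez("c_w.npz",T=T,**s)
s=cams.snapshot("side"); cv2.imwrite("pics/c_s.png",s["pixels"][:,:,::-1]); 
E
```

```text
[[ 4.903e-01  8.716e-01  1.000e-04  3.759e-01]
 [ 8.716e-01 -4.903e-01 -0.000e+00  1.995e-01]
 [ 0.000e+00  1.000e-04 -1.000e+00  3.335e-01]
 [ 0.000e+00  0.000e+00  0.000e+00  1.000e+00]]
```

View pics/c_w.png

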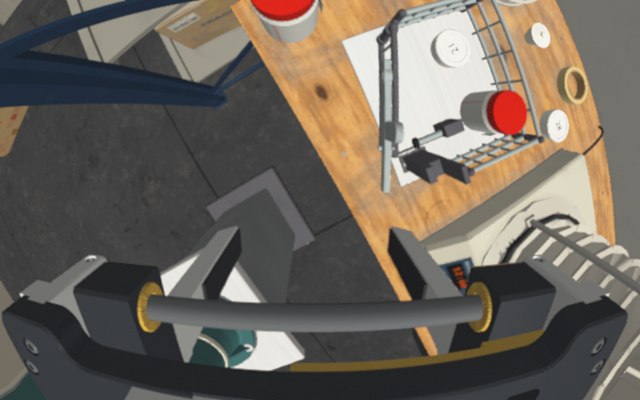

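```bash
python3 - <<'E'
import cv2
a=cv2.imread("pics/c_w.png")[0:200,360:560]; cv2.imwrite("pics/c_w2.png",cv2.resize(a,(600,600),interpolation=cv2.INTER_CUBIC))
E
```

```text
(no output)
```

View pics/c_w2.png

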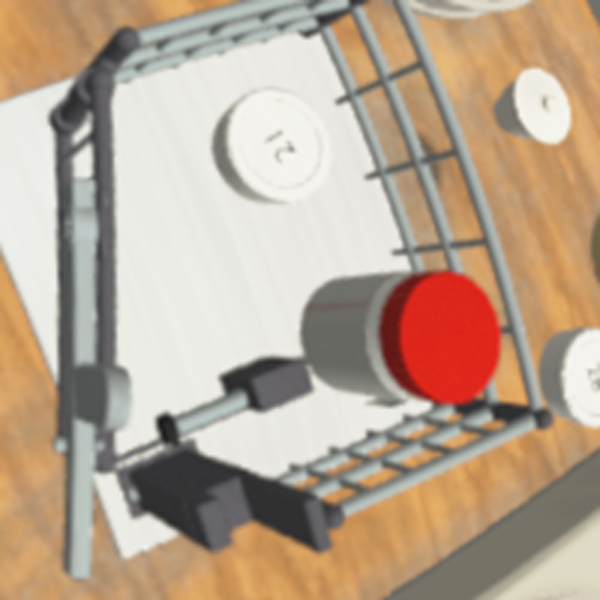

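View pics/c_s.png

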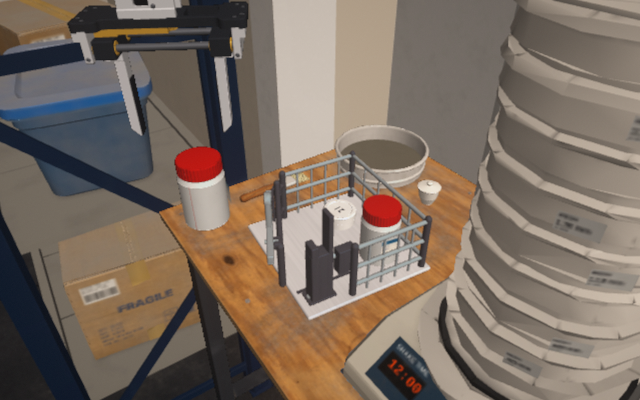

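```bash
python3 - <<'E'
from h import *
d=np.load("c_w.npz"); s={k:d[k] for k in d}; T=d["T"]
z=lambda x,y:(360+x/3,y/3)
O=np.array([.636,.2105,0])
for nm,p,h in [("tabtop",z(122,395),.182),("tip",z(78,576),.126),("barroot",z(85,180),.126),("gatefree",z(105,465),.108),("gatehinge",z(102,72),.108),("postFL",z(127,38),.112),("FR post",z(333,512),.112),("BRpost",z(542,415),.112),("wallRfront",z(302,550),.175),("wallRback",z(328,545),.175),("strikRfront",z(208,547),.124),("strikRback",z(228,545),.124),("BRbase",z(125,557),.004)]:
    p=wz(s,T,p,h); print(nm,p.round(4),"cage",(Rz(.1)@(p-O)).round(4))
E
```

```text
tabtop [0.4874 0.2076 0.182 ] cage [-0.1476 -0.0177  0.182 ]
tip [0.4482 0.1376 0.126 ] cage [-0.1796 -0.0913  0.126 ]
barroot [0.5294 0.2841 0.126 ] cage [-0.1134  0.0625  0.126 ]
gatefree [0.4831 0.1705 0.108 ] cage [-0.1481 -0.055   0.108 ]
gatehinge [0.5673 0.325  0.108 ] cage [-0.0798  0.107   0.108 ]
postFL [0.5847 0.3339 0.112 ] cage [-0.0633  0.1176  0.112 ]
FR post [0.5739 0.0989 0.112 ] cage [-0.0506 -0.1172  0.112 ]
BRpost [0.7127 0.0842 0.112 ] cage [ 0.089  -0.1181  0.112 ]
wallRfront [0.5297 0.1182 0.175 ] cage [-0.0965 -0.1024  0.175 ]
wallRback [0.5411 0.1143 0.175 ] cage [-0.0848 -0.1052  0.175 ]
strikRfront [0.5065 0.1195 0.124 ] cage [-0.1198 -0.1035  0.124 ]
strikRback [0.5154 0.1157 0.124 ] cage [-0.1105 -0.1064  0.124 ]
BRbase [0.4883 0.093  0.004 ] cage [-0.1353 -0.1317  0.004 ]
```

>>> arm_command:
  plan: [1.5,2.2,1.8,0,0,-0.5,0,1.5,2.2,1.8,0,0,0,0,1.5,2.2,1.8,0,0,0,0,1.5,2.2,1.8,0,0,0,0,0,0,0,0,0,0,0]

```text
time: 3.82
tool_pos: [0.482, 0.2091, 0.2587]
ee_rot: [-3.138, 0.004, 1.067]
wrist_force: [0.4, -0.5, -0.2]
width: 0.0942
```

```bash
cat > snap.py <<'E'
import sys
from h import *
tag=sys.argv[1]
T=wpose(); s=cams.snapshot("wrist"); cv2.imwrite(f"pics/{tag}_w.png",s["pixels"][:,:,::-1]); 
np.savez(f"{tag}_w.npz",T=T,**s)
if len(sys.argv)>2:
    s=cams.snapshot("side"); a=s["pixels"][90:330,180:470,::-1]; cv2.imwrite(f"pics/{tag}_s.png",cv2.resize(a,(725,600),interpolation=cv2.INTER_CUBIC))
E
python3 snap.py d 1
```

```text
(no output)
```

View pics/d_w.png

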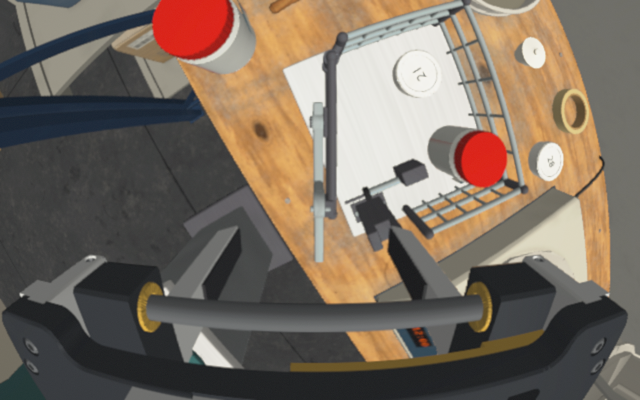

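View pics/d_s.png

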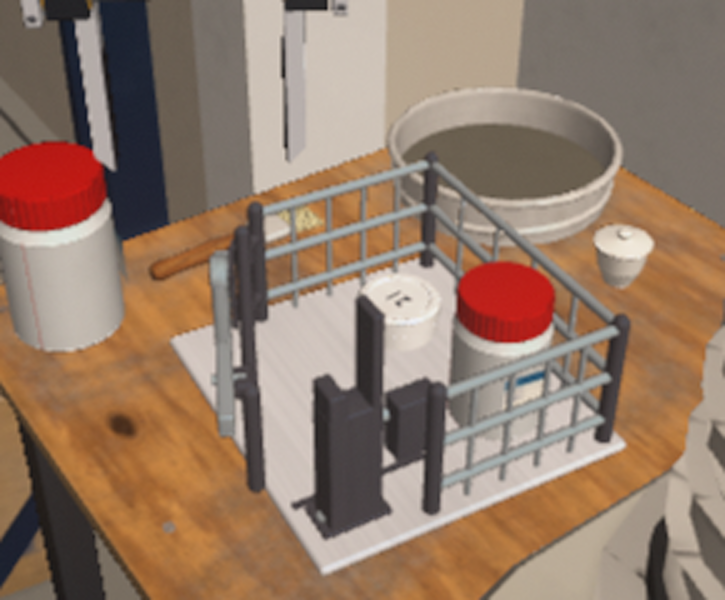

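>>> arm_command:
  plan: [0,0,2.7,0,0,0,0,0,0,2.7,0,0,0,0,0,0,2.6,0,0,0,0,0,0,0,0,0,0,0]

```text
time: 4.42
tool_pos: [0.4804, 0.2094, 0.1808]
ee_rot: [-3.14, 0.002, 1.069]
wrist_force: [-0.2, -0.5, -0.6]
width: 0.0942
```

```bash
python3 snap.py e 1
```

```text
(no output)
```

View pics/e_w.png

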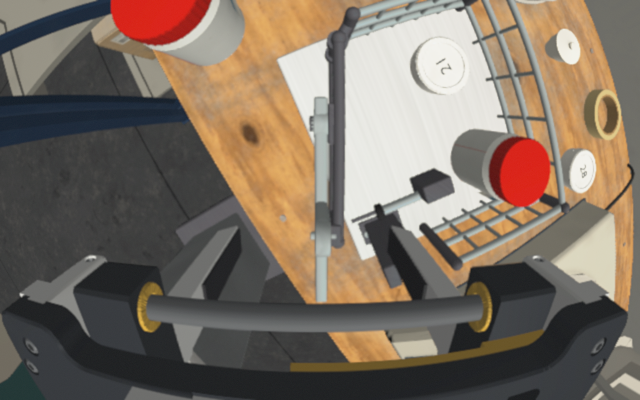

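View pics/e_s.png

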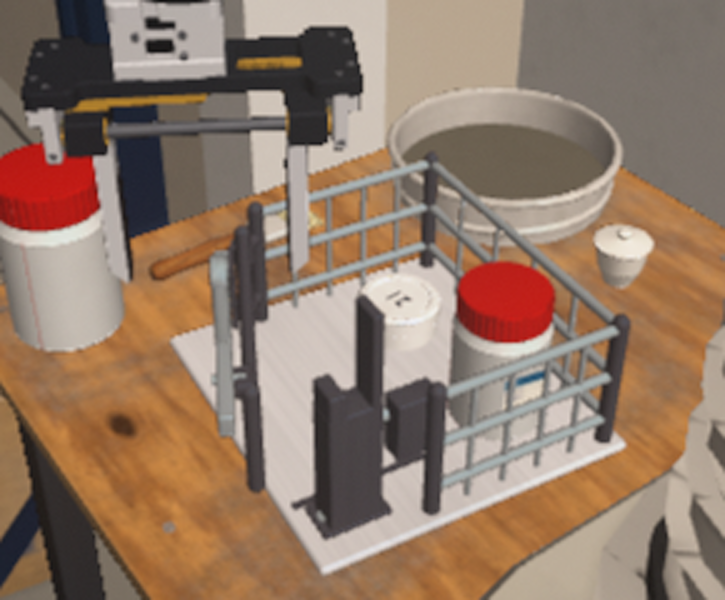

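```bash
python3 - <<'E'
from h import *
a=cv2.imread("pics/e_w.png")[80:310,230:430]; cv2.imwrite("pics/e_w2.png",cv2.resize(a,(520,598),interpolation=cv2.INTER_CUBIC))
d=np.load("e_w.npz"); s={k:d[k] for k in d}; T=d["T"]
for n,p in (("tcp",[0,0,0]),("z160",[0,0,.0208]),("z182",[0,0,-.0012])): 
  w=(T@np.r_[p,1])[:3]; u=wproj(s,T,w)[0]; print(n,u.round(1),((u-[230,80])*2.6).round())
E
```

```text
tcp [312.4 245.4] [214. 430.]
z160 [312.6 232.8] [215. 397.]
z182 [312.4 246.2] [214. 432.]
```

View pics/e_w2.png

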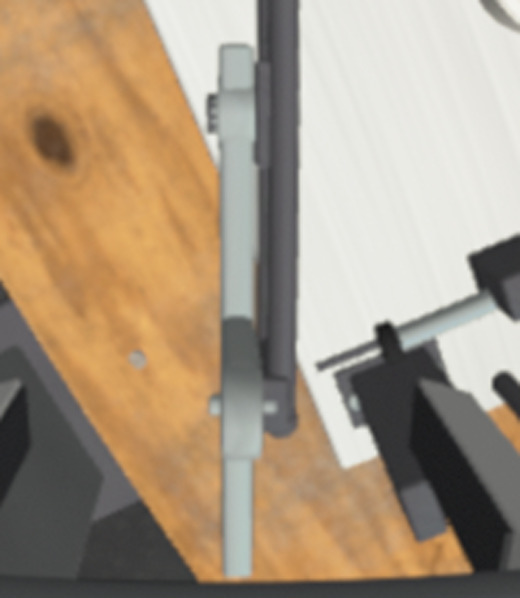

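```bash
python3 - <<'E'
from h import *
d=np.load("e_w.npz"); s={k:d[k] for k in d}; T=d["T"]
for dx in (-.01,0,.01):
  for x,z in ((.012,.126),(.012,.160),(0,.182),(-.012,.170)):
    w=(T@[dx+x,.006,T[2,3]-z,1])[:3]; print(dx,x,z,((wproj(s,T,w)[0]-[230,80])*2.6).round())
E
```

```text
-0.01 0.012 0.126 [235. 349.]
-0.01 0.012 0.16 [238. 390.]
-0.01 0 0.182 [240. 471.]
-0.01 -0.012 0.17 [238. 491.]
0 0.012 0.126 [236. 316.]
0 0.012 0.16 [238. 353.]
0 0 0.182 [240. 432.]
0 -0.012 0.17 [239. 456.]
0.01 0.012 0.126 [236. 283.]
0.01 0.012 0.16 [239. 315.]
0.01 0 0.182 [240. 392.]
0.01 -0.012 0.17 [239. 420.]
```

>>> arm_command:
  plan: [0,0.7,1.1,0,0,0,0,0,0,2.1,0,0,0,0,0,0,0,0,0,0,0.7,0,0,0,0,0,0,1,0,0,0,0,0,0,1,0,0,0,0,0,0,1,0,0,0,0,0,0,1,0,0,0,0,0,0,1]

```text
time: 5.52
tool_pos: [0.4882, 0.2062, 0.1495]
ee_rot: [3.141, -0.0, 1.069]
wrist_force: [0.5, 0.4, -0.3]
width: 0.0376
```

```bash
python3 snap.py f 1
```

```text
(no output)
```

View pics/f_w.png

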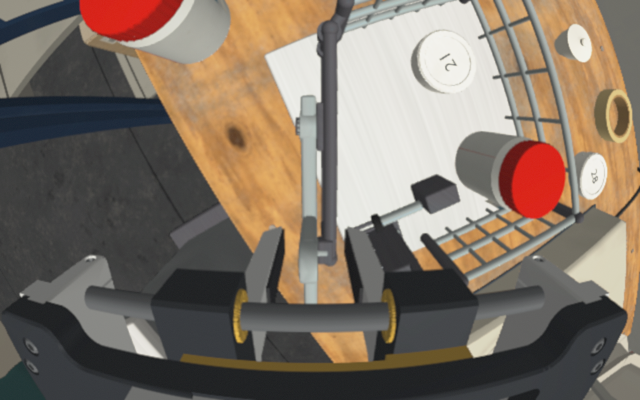

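View pics/f_s.png

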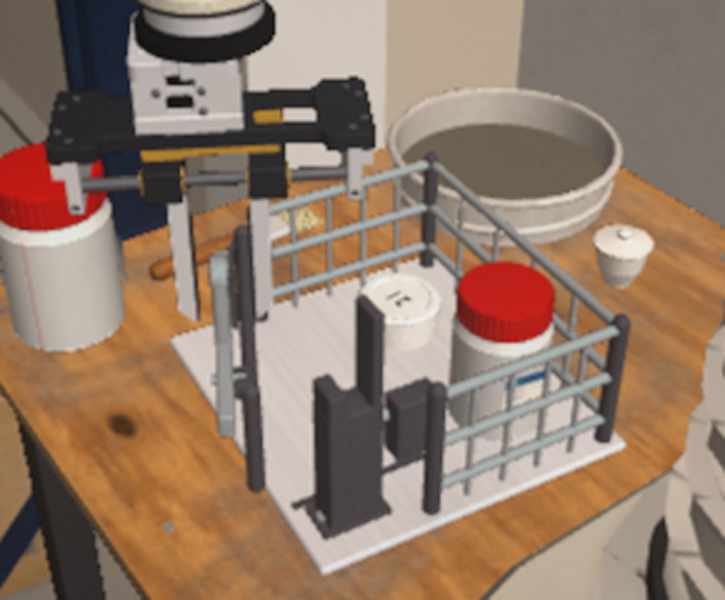

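>>> arm_command:
  plan: [0,-0.2,0,0,0,0,1,0,0,0,0,0,0,1,0,0,0,0,0,0,1,0,0,0,0,0,0,1,0,0,0,0,0,0,1]

```text
time: 6.25
tool_pos: [0.486, 0.2073, 0.1494]
ee_rot: [-3.141, 0.0, 1.069]
wrist_force: [-2.7, 1.2, 1.6]
width: 0.0102
```

```bash
python3 snap.py g 1
```

```text
(no output)
```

View pics/g_w.png

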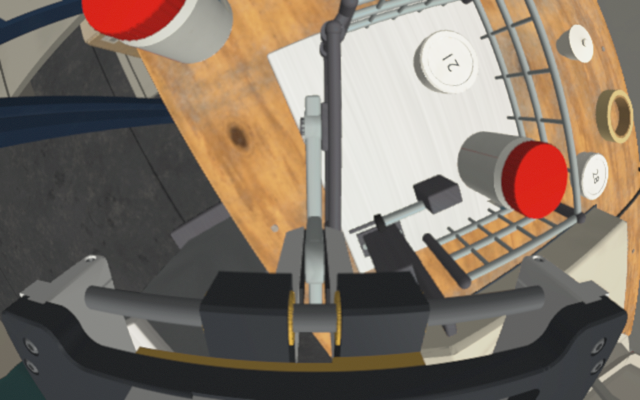

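View pics/g_s.png

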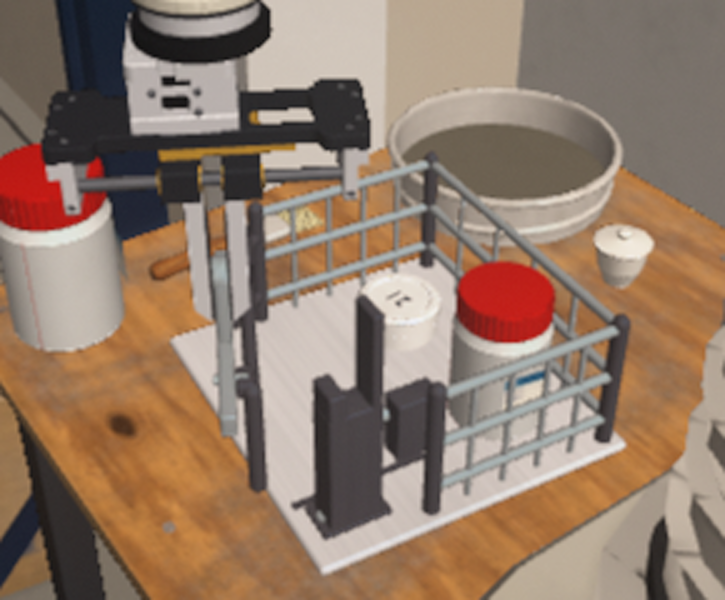

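>>> arm_command:
  plan: [0.2,0,-0.41,0,-3.44,0,1,0.2,0,-0.41,0,-3.44,0,1,0.2,0,-0.41,0,-3.44,0,1,0.2,0,-0.41,0,-3.44,0,1,0,0,0,0,0,0,1]

```text
time: 6.98
tool_pos: [0.4907, 0.2155, 0.1651]
ee_rot: [-3.141, 0.242, 1.07]
wrist_force: [-4.2, -0.4, 2.8]
width: 0.0095
```

```bash
python3 snap.py i 1
```

```text
(no output)
```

View pics/i_w.png

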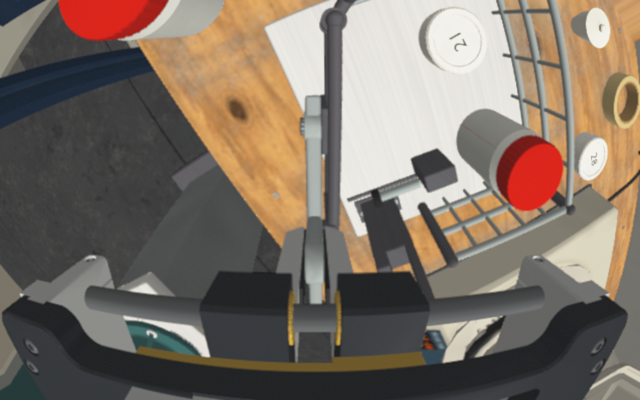

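View pics/i_s.png

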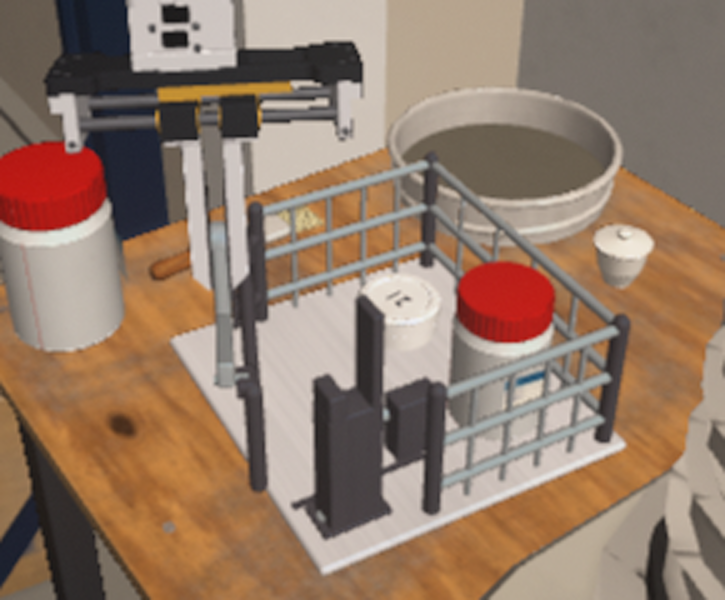

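>>> arm_command:
  plan: [-0.05,0.57,0.01,-0.6,0,-2.43,1,-0.05,0.57,0.01,-0.6,0,-2.43,1,-0.05,0.57,0.01,-0.6,0,-2.43,1,-0.05,0.57,0.01,-0.6,0,-2.43,1,-0.05,0.57,0.01,-0.6,0,-2.43,1,-0.05,0.57,0.01,-0.6,0,-2.43,1,0,0,0,0,0,0,1]

```text
time: 7.95
tool_pos: [0.5203, 0.2001, 0.1649]
ee_rot: [-3.14, 0.238, 1.331]
wrist_force: [-6.3, 2.1, 1.3]
width: 0.0098
```

```bash
python3 snap.py j 1
```

```text
(no output)
```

View pics/j_w.png

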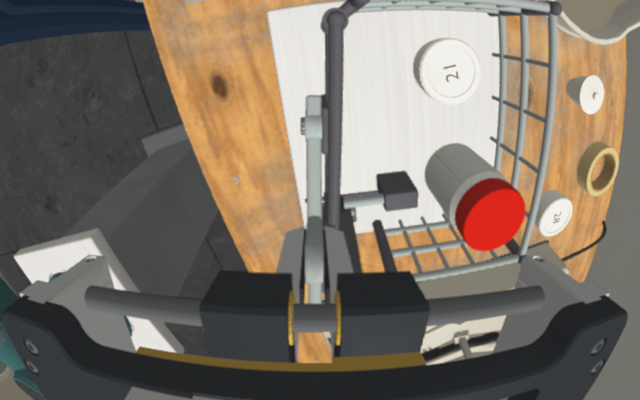

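View pics/j_s.png

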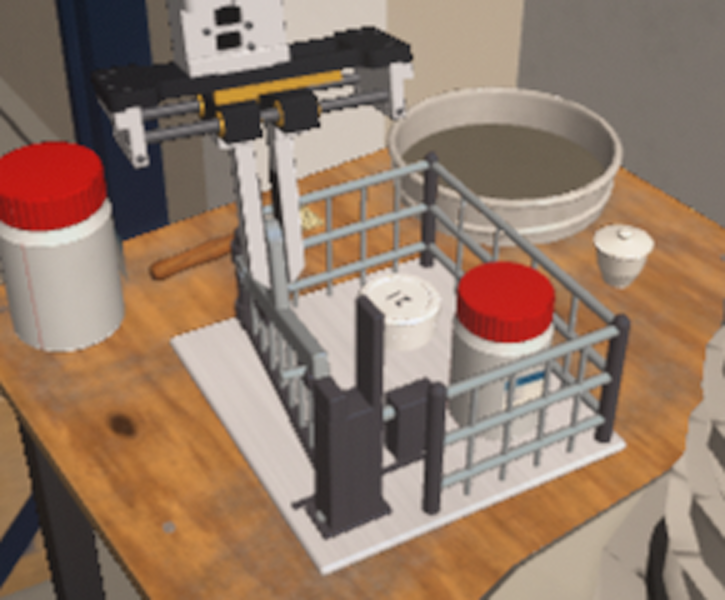

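>>> arm_command:
  plan: [-0.04,0.46,0.01,-0.48,0,-1.94,1,-0.04,0.46,0.01,-0.48,0,-1.94,1,0,0,0,0,0,0,1]

```text
time: 8.43
tool_pos: [0.5288, 0.1973, 0.1648]
ee_rot: [-3.14, 0.238, 1.401]
wrist_force: [-6.6, 1.7, 1.2]
width: 0.0097
```

>>> arm_command:
  plan: [-0.02,0.23,0,-0.24,0,-0.97,1,0,0,0,0,0,0,1]

```text
time: 8.68
tool_pos: [0.5309, 0.1968, 0.1648]
ee_rot: [-3.14, 0.238, 1.418]
wrist_force: [-6.9, 1.9, 1.0]
width: 0.0097
```

```bash
python3 snap.py k 1
```

```text
(no output)
```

View pics/k_s.png

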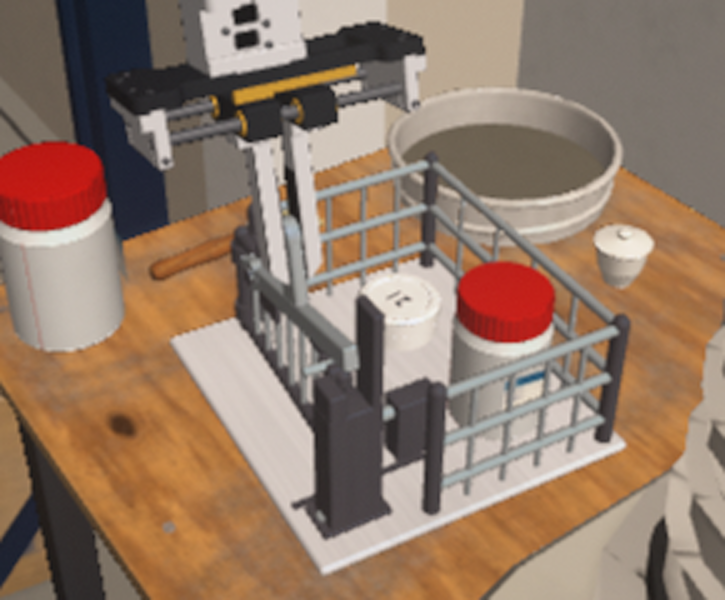

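>>> arm_command:
  plan: [-0.01,0.12,0,-0.12,0,-0.49,1,0,0,0,0,0,0,1]

```text
time: 9.02
tool_pos: [0.5319, 0.1965, 0.1648]
ee_rot: [-3.139, 0.238, 1.427]
wrist_force: [-7.1, 2.4, 1.5]
width: 0.0098
```

>>> arm_command:
  plan: [-0.01,0.12,0,-0.12,0,-0.49,1,0,0,0,0,0,0,1]

```text
time: 9.28
tool_pos: [0.5331, 0.1962, 0.1648]
ee_rot: [-3.139, 0.238, 1.436]
wrist_force: [-6.9, 2.4, 0.7]
width: 0.0099
```

>>> arm_command:
  plan: [-0.01,0.12,0,-0.12,0,-0.49,1,0,0,0,0,0,0,1]

```text
time: 9.52
tool_pos: [0.5342, 0.1959, 0.1648]
ee_rot: [-3.139, 0.238, 1.445]
wrist_force: [-7.4, 1.9, 1.4]
width: 0.0099
```

>>> arm_command:
  plan: [-0.01,0.12,0,-0.12,0,-0.49,1,0,0,0,0,0,0,1]

```text
time: 9.78
tool_pos: [0.5353, 0.1957, 0.1648]
ee_rot: [-3.139, 0.238, 1.454]
wrist_force: [-7.0, 1.3, 0.6]
width: 0.0097
```

>>> arm_command:
  plan: [-0.01,0.12,0,-0.12,0,-0.49,1,0,0,0,0,0,0,1]

```text
time: 10.02
tool_pos: [0.5364, 0.1954, 0.1648]
ee_rot: [-3.139, 0.238, 1.462]
wrist_force: [-7.4, 2.2, 1.7]
width: 0.0099
```

```bash
python3 snap.py l 1
```

```text
(no output)
```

View pics/l_s.png

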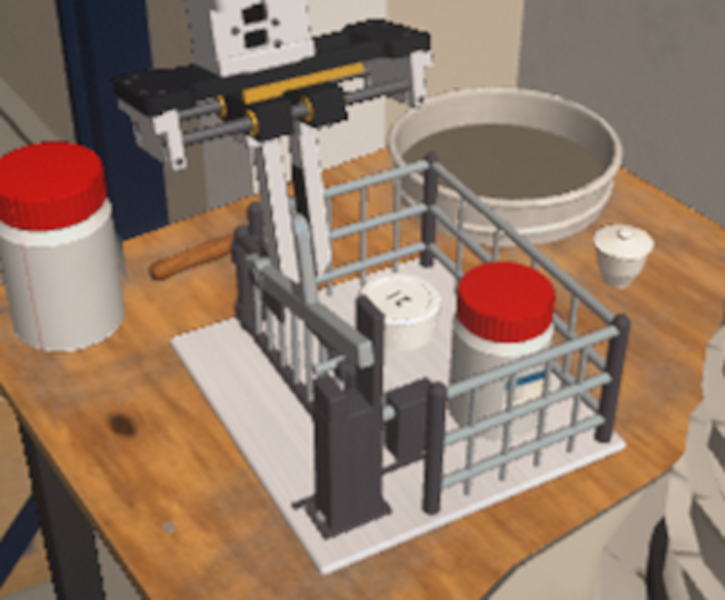

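View pics/l_w.png

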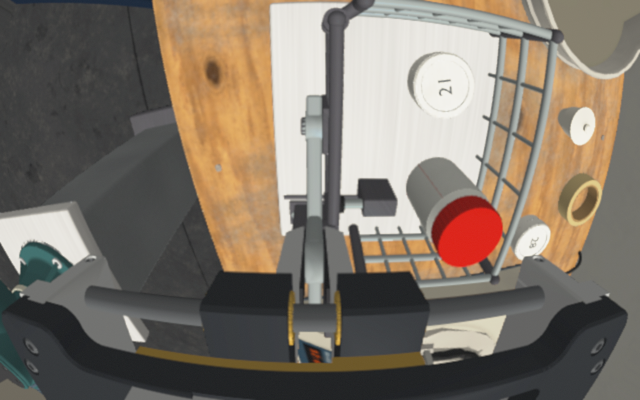

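>>> arm_command:
  plan: [-0.01,0.12,0,-0.12,0,-0.49,1,0,0,0,0,0,0,1]

```text
time: 10.38
tool_pos: [0.5373, 0.1952, 0.1648]
ee_rot: [-3.138, 0.238, 1.471]
wrist_force: [-7.9, 2.2, 0.2]
width: 0.0095
```

>>> arm_command:
  plan: [-0.01,0.12,0,-0.12,0,-0.49,1,0,0,0,0,0,0,1]

```text
time: 10.62
tool_pos: [0.5373, 0.1952, 0.1648]
ee_rot: [-3.136, 0.238, 1.48]
wrist_force: [-11.5, 3.1, 1.9]
width: 0.0094
```

```bash
python3 snap.py m 1
```

```text
(no output)
```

View pics/m_s.png

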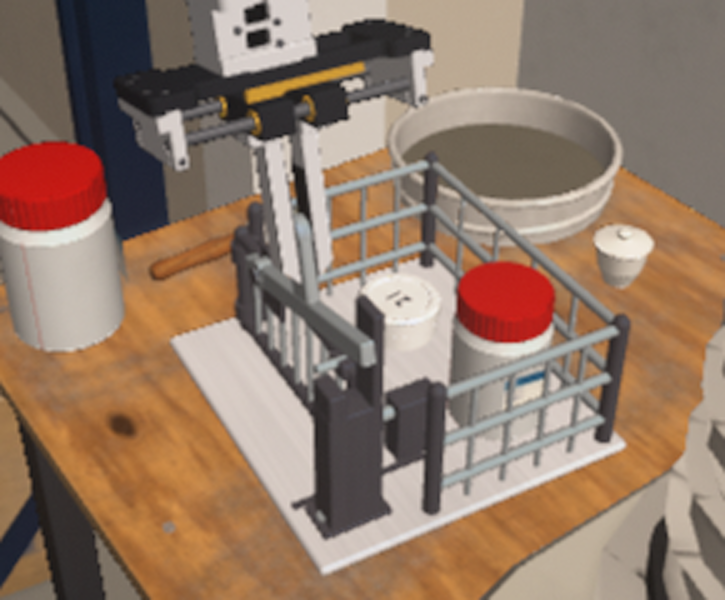

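>>> arm_command:
  plan: [0.03,-0.32,0,0.34,0,1.36,1,0,0,0,0,0,0,1]

```text
time: 10.98
tool_pos: [0.5354, 0.1956, 0.1648]
ee_rot: [-3.139, 0.238, 1.456]
wrist_force: [-8.2, 1.7, 1.6]
width: 0.0097
```

>>> arm_command:
  plan: [-0.17,0,0.43,0,3.44,0,1,-0.17,0,0.43,0,3.44,0,1,0,0,0,0,0,0,1]

```text
time: 11.35
tool_pos: [0.535, 0.1903, 0.157]
ee_rot: [-3.139, 0.116, 1.454]
wrist_force: [-7.1, 3.0, 1.0]
width: 0.0098
```

```bash
python3 snap.py n 1
```

```text
(no output)
```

View pics/n_s.png

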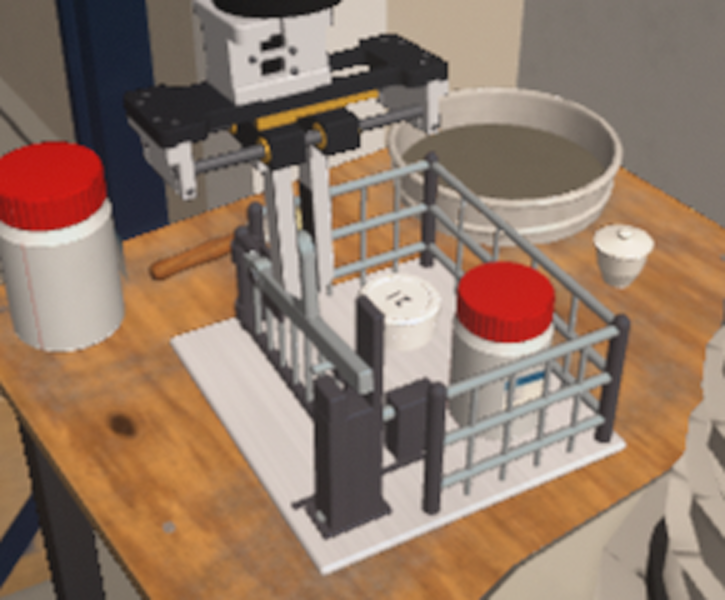

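The bar (tip about (365,380)) is over the slot, between the striker (330,390) and the wall (370,310). I'll lower it the rest of the way.

>>> arm_command:
  plan: [-0.17,0,0.43,0,3.44,0,1,0,0,0,0,0,0,1]

```text
time: 11.7
tool_pos: [0.5348, 0.188, 0.153]
ee_rot: [-3.139, 0.056, 1.454]
wrist_force: [-6.6, 2.3, 0.5]
width: 0.0096
```

>>> arm_command:
  plan: [-0.16,0,0.4,0,3.2,0,1,0,0,0,0,0,0,1]

```text
time: 11.95
tool_pos: [0.5347, 0.1863, 0.1493]
ee_rot: [-3.139, 0.001, 1.454]
wrist_force: [-6.1, 3.7, 1.2]
width: 0.01
```

```bash
python3 snap.py o 1
```

```text
(no output)
```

View pics/o_s.png

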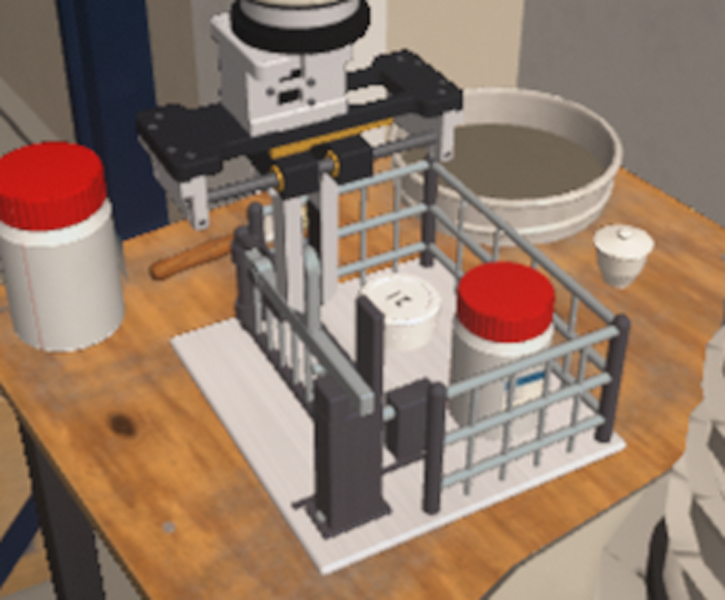

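>>> arm_command:
  plan: [0,0,0,0,0,0,0.5,0,0,0,0,0,0,0.5,0,0,0,0,0,0,0.5,0,0,0,0,0,0,0.5]

```text
time: 12.55
tool_pos: [0.5368, 0.1855, 0.1497]
ee_rot: [3.14, 0.004, 1.455]
wrist_force: [0.7, -0.9, -0.9]
width: 0.0457
```

```bash
python3 snap.py p 1
```

```text
(no output)
```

View pics/p_s.png

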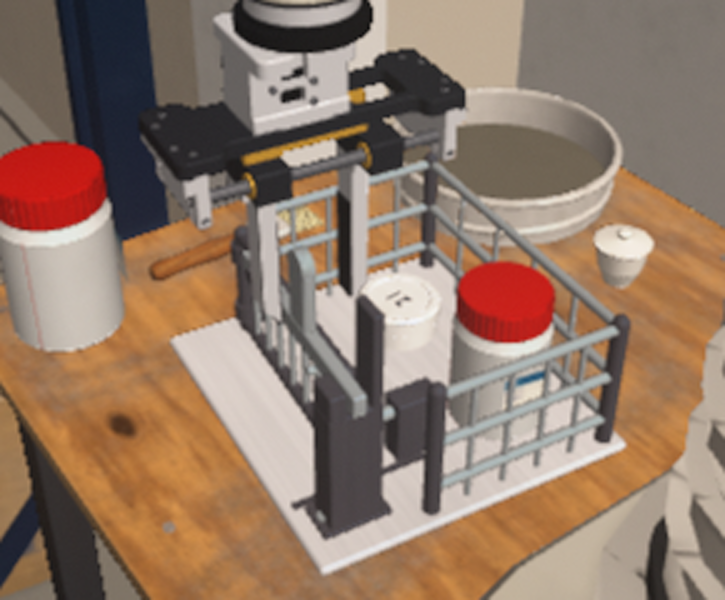

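View pics/p_w.png

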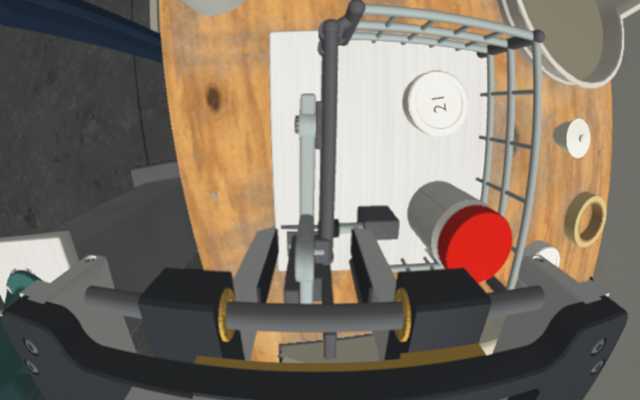

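>>> arm_command:
  plan: [0,0,-3,0,0,0,0.5,0,0,-4,0,0,0,0.5,0,0,-4,0,0,0,0.5,0,0,0,0,0,0,0.5,0,0,0,0,0,0,0.5]

```text
time: 13.28
tool_pos: [0.5361, 0.1862, 0.2586]
ee_rot: [-3.141, 0.005, 1.455]
wrist_force: [0.4, 0.1, 0.2]
width: 0.0472
```

```bash
python3 snap.py q 1; python3 - <<'E'
import cv2
a=cv2.imread("pics/q_w.png")[60:260,250:450]; cv2.imwrite("pics/q_w2.png",cv2.resize(a,(600,600),interpolation=cv2.INTER_CUBIC))
E
```

```text
(no output)
```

View pics/q_s.png

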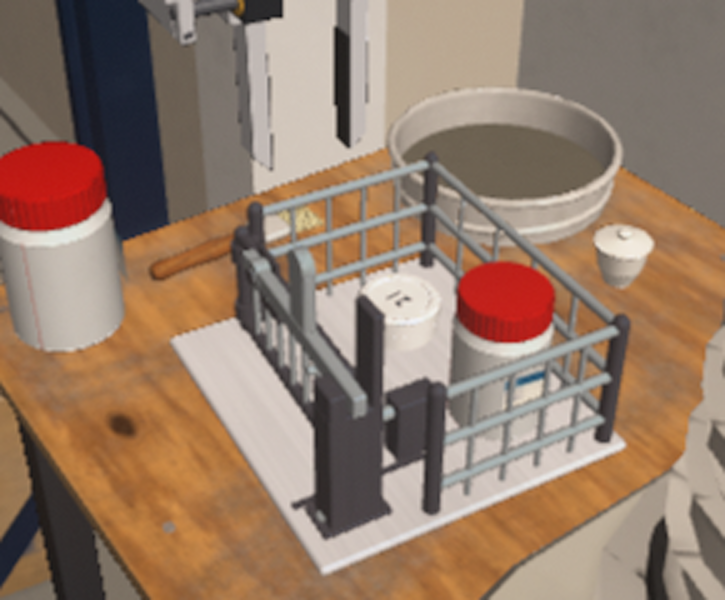

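View pics/q_w2.png

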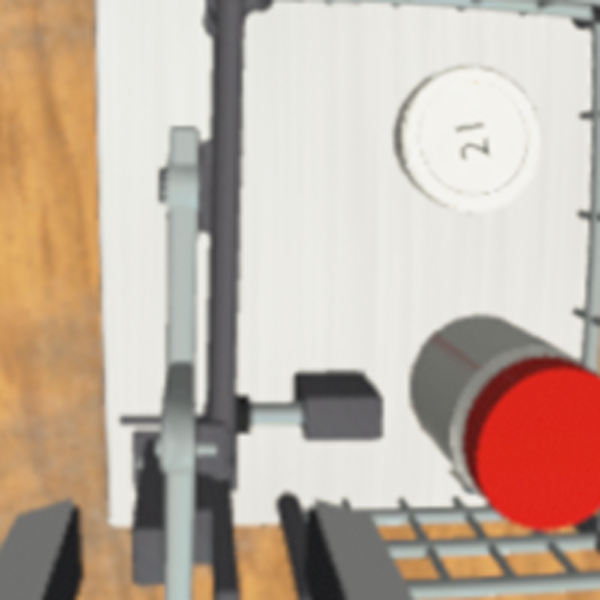

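```bash
python3 -c "
from h import *
print(close_job())"
```

```text
the job is handed in; nothing more can be done
None
```

The gate is shut and latched, and I handed the job in at about 13.4 s of the 45 s allowed; no verdict came back.

- **What I did:** I gripped the thumb tab, raised the bar about 0.24 rad and swung the gate in over the striker. I stopped when the bar touched the back wall: the wrist force rose from about 8 to 12 N and the tool stopped advancing. Then I backed off about 2 mm to the slot's middle, lowered the bar, let go and rose clear.
- **Bar fully down:** just before release the tool stood at 149.3 mm, against 149.4 mm when I first gripped the level bar. No extra force showed while lowering.
- **Gate holding:** the pictures after release show it held by the bar in the slot, resting against the back of the striker. It moved only slightly when the spring took over.
- **Jar and tin:** both are still upright where they were.
- **Final state:** the gripper was 11 cm higher, touching nothing.
- **What disagreed:** the top, side and wrist cameras differed by up to about 8 mm on some points. I therefore found the slot by touching the back wall instead of trusting the pictures. The bar's final angle was not measured directly; it rests on the height match and the side view.

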